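# Nest the play-kitchen saucepans with their handles fanned

## Robot

A 7-joint arm with a two-finger parallel gripper is mounted at the origin on the work surface. World frame = base frame: x ahead of the robot, y to its left, z up, the work surface at z = 0. Lengths are in m, angles in rad, forces in N, time in s.
With the tool pointing down it reaches from about 0.425 to 0.95 m from the base axis. Payload 4.7 kg.
Tool frame: the origin (TCP) lies at the very end of the fingers, on their centre line; the grasp point (between the pads) lies 19 mm behind it (manip.pinch_z is the z of the grasp point in the tool frame, in m); z points along the fingers, y is the line along which they close (so a half turn about z gives the same grasp; the last joint's range is limited). The gripper opens to 85 mm and grips with 20 to 120 N. Pads are 22 mm wide; open, the fingers measure 114 mm over their backs; the gripper's body (76 mm by 85 mm) begins 54 mm behind the grasp point. The pads swing forward as they close: fully open they stand 13 mm farther back than shut.
Start: joints at [-1.181, 0.469, -0.049, 1.532, 0.024, 1.141, -0.082], TCP at [0.274, 0.617, 0.201] pointing down, gripper open.
Joint ranges: [-2.59, 2.59], [-0.33, 1.99], [-1.39, 1.29], [0.1, 2.45], [-1.04, 4.18], [0.21, 1.99], [-2.66, 2.66]. Speed limits (rad/s): [2.57, 2.57, 3.14, 3.14, 3.14, 3.14, 3.14].

## Interface

Orientations are given as a unit quaternion [w, x, y, z].
In Python, from cell import manip gives the robot as it stands.
- The arm moves only by the tool arm_command, never from a script. Its argument "commands" is a list of rows, each an object with "fingers": the finger opening in m, from 0 to 0.0854; "delta_pos": the shift along the tool's x, y, z in m, a list of three; "turn": the turn, a rotation vector about the tool's x, y, z in degrees, a list of three. In form: [{"fingers": fingers, "delta_pos": [tx, ty, tz], "turn": [wx, wy, wz]}, ...]. A call has 1 to 20 rows; each row is the pose to reach, as a shift and turn from the pose commanded when the call began, along the tool's axes at that moment; what a row does not reach only later rows make up. A row lasts 1/12 s, in which the tool goes at most 41.7 mm and 7.16 degrees, less where a joint would pass 70% of its speed; a pose out of reach is approached as far as the arm can. A call with a gripper value outside its range is refused whole. The fingers move at their own pace and stop on an object; "newtons" is the grip in N (left out, the last holds). Time passes only in rows, so rows that repeat a pose let the fingers close. It gives the time, the measured TCP pose, the force, the opening and the grip force at its end, in the units of the state.
- manip.state(): the state, without advancing time (a new reading comes with each control period).
- manip.get_image(name): name is "scene" or "top" or "wrist"; returns the picture (400x640x3 uint8, red, green, blue); there is no depth.
- manip.camera_info(name): a dict with "camera_matrix" (3x3 intrinsics, pixels), "position" and "orientation" of the camera in the world. Camera axes: x right, y up, looking along -z (the intrinsics and any distortion apply to the point x, -y, -z); pixel columns grow to the right and rows downward; lengths in m; the calibration is good to about 2 mm. A picture is of the moment at which its call begins: read the wrist's pose just before it. camera_info takes no time and is no camera call; for the wrist camera it gives the pose at the moment of the call.
- manip.sign_off(): hands the job in; it is judged then, once.
The state is a dict: "clock": time; "joint_positions": joint angles; "joint_velocities": joint speeds; "tau": joint torques, N m; "tcp_pos": TCP position; "eef_rot": TCP orientation; "wrist_force": force on the tool from outside, world axes, zero at the start; "torque": the same for the moment, N m; "finger_gap": finger opening in m; "grasp_force": force on a finger pad.
Only numpy, scipy, OpenCV 4.12 (cv2) and the standard library are available. Lean on these libraries where they do the work, as an engineer would, in place of code of your own. Each camera call takes 0.05 s, during which the arm holds its last target. There are 200 camera calls.

## Task

Tidy up the play-kitchen saucepans: stand the red one inside the blue one and the yellow one inside the red one, each flat on the floor of the pan it stands in, with the handles fanned out so that each of the three points its own way, at least 45 degrees from the other two. Lower the pans in rather than dropping them, let go of them, and leave the green frying pan alone.

Things in the scene. Friction and masses are not known exactly. Their poses are not given: they have to be found in the camera images.
- large_pan: Large blue saucepan, loose on the table, the outermost pan: rim 180 mm across, base 164, height 50; 0.45 kg. Origin: centre of its underside; z up, x along its level wooden handle (bar 20 wide, 14 thick, its middle 6 above the rim, ending 200 from the pan's axis). Walls 4, floor 5 thick. 
- medium_pan: Medium red saucepan, loose: rim 140 mm across, base 124, height 54; 0.16 kg. Origin: centre of its underside; z up, x along its level wooden handle (bar 20 wide, 14 thick, its middle 6 above the rim, ending 180 from the pan's axis). Walls 4, floor 5 thick. Seated in the blue pan, its underside is 5 above the blue one's and its handle passes over the blue rim but would strike the blue handle.
- small_pan: Small yellow saucepan, loose: rim 104 mm across, base 88, height 58; 0.11 kg. Origin: centre of its underside; z up, x along its level wooden handle (bar 20 wide, 14 thick, its middle 6 above the rim, ending 160 from the pan's axis). Walls 4, floor 5 thick. Seated in the red pan, its underside is 5 above the red one's and its handle passes over the red rim but would strike the red handle.
- medium_handle (a point): Point in the middle of the red pan's handle bar, a good place to grip it across its 20 mm width from above: 120 mm along x from the pan's axis, 60 mm above its underside. Its axes are those of the red pan.
- small_handle (a point): Point in the middle of the yellow pan's handle bar, a good place to grip it across its 20 mm width from above: 110 mm along x from the pan's axis, 64 mm above its underside. Its axes are those of the yellow pan.
- frying_pan: Green frying pan with a black handle, a bystander, standing loose on the table: 156 mm across the rim, 26 mm high; handle along its x, ending 178 mm from its axis. Origin at the centre of its underside. Not part of the job.
Things that resemble listed ones, but are neither listed nor needed, are in the scene too. There is more than one size of the medium_pan; the job needs the largest.

How it is judged:
At the end, for the whole second after the job is handed in: The blue pan stands upright on the table; the red pan stands in the blue one and the yellow one in the red one (axes within 25 mm, underside less than 12 mm above that of the pan around it, tilted under 10 degrees); every two handles point at least about 25 degrees apart; all three pans are at rest (horizontal distance between medium_pan and large_pan below 0.025 m and z of medium_pan in the frame of large_pan between 0 and 0.012 m and angle between each of medium_pan, small_pan's own z axis and vertical below 0.17 rad and horizontal distance between small_pan and medium_pan below 0.025 m and z of small_pan in the frame of medium_pan between 0 and 0.012 m and angle between large_pan's own z axis and vertical below 0.1 rad and height (world z) of large_pan below 0.01 m and (y of medium_handle in the frame of large_pan above 0.05 m or y of medium_handle in the frame of large_pan below -0.05 m or x of medium_handle in the frame of large_pan below 0 m) and (y of small_handle in the frame of medium_pan above 0.046 m or y of small_handle in the frame of medium_pan below -0.046 m or x of small_handle in the frame of medium_pan below 0 m) and (y of small_handle in the frame of large_pan above 0.046 m or y of small_handle in the frame of large_pan below -0.046 m or x of small_handle in the frame of large_pan below 0 m) and linear speed of each of large_pan, medium_pan, small_pan below 0.02 m/s); the robot touches nothing.
It fails at once if the green frying pan is moved by more than 30 mm (distance of frying_pan from where it was at the start of the episode above 0.03 m).
It fails at once if the red saucepan is dropped or thrown: it moves freely, out of the gripper, faster than 0.8 m/s (a fall of more than about 30 mm) (linear speed of medium_pan above 0.8 m/s and contact force between the fingers and medium_pan below 0.1 N).
It fails at once if the yellow saucepan is dropped or thrown: it moves freely, out of the gripper, faster than 0.8 m/s (a fall of more than about 30 mm) (linear speed of small_pan above 0.8 m/s and contact force between the fingers and small_pan below 0.1 N).
It also fails if it takes over 56 s, if anything falls off the work surface, if the arm or the gripper's body presses on something with over 40 N, if the wrist force passes 120 N, or if a joint passes its speed limit or range.

## Working session

There is one attempt and no reset: what is moved stays moved. The work goes in short steps, Python scripts to look and compute and a tool call to move; the robot and the scene stay as the last step left them, time stands still between calls to the robot, and variables do not carry over. Pictures are saved under pics/ and viewed, at most 10 in all, crops included, and the job is handed in when it is done.

Besides the shell and the picture viewer there is one more tool, called as name([rows], argument=value, ...), one row to a line, values as JSON. arm_command: Moves the arm, as the interface text tells. Its arguments: {"type":"object","properties":{"commands":{"type":"array"},"newtons":{"type":"number"}},"required":["commands"]}

```bash
mkdir -p pics
python3 - <<'E'
from cell import manip
import cv2,numpy as np
for n in("top","scene"):
    im=manip.get_image(n); cv2.imwrite(f"pics/{n}0.png",im[:,:,::-1]); c=manip.camera_info(n); print(n,c)
s=manip.state();print(s['tcp_pos'],s['eef_rot'],s['clock'],manip.pinch_z)
E
```

```text
top {'camera_matrix': array([[369.09515978,   0.        , 326.52100143],
       [  0.        , 369.09515978, 198.90933118],
       [  0.        ,   0.        ,   1.        ]]), 'position': array([0.38169766, 0.08396708, 1.14439031]), 'orientation': array([-0.70622417, -0.01930089,  0.00789579,  0.70768111])}
scene {'camera_matrix': array([[411.94504045,   0.        , 313.1180944 ],
       [  0.        , 411.94504045, 202.13721259],
       [  0.        ,   0.        ,   1.        ]]), 'position': array([1.34248433, 0.27336917, 0.90762349]), 'orientation': array([0.59062285, 0.2616486 , 0.31443913, 0.69558083])}
[0.27424051 0.61614847 0.19985302] [-1.45754330e-04  2.07827808e-01  9.78165020e-01 -8.80317542e-04] 0.1 -0.0187
```

View pics/top0.png

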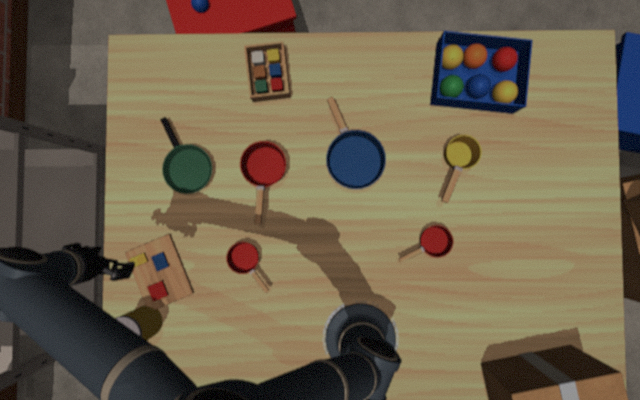

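View pics/scene0.png

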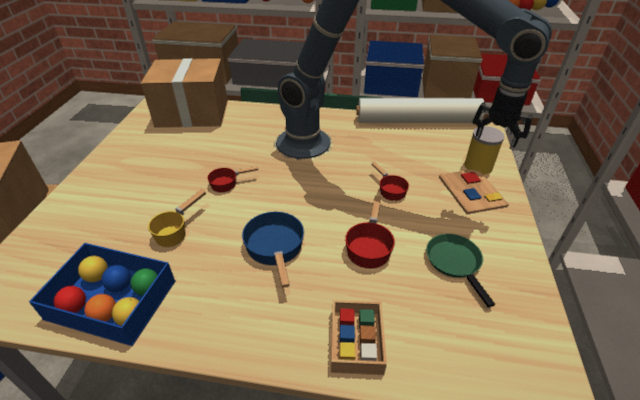

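The top view shows the large red pan at (264,164) with its handle end at (259,222). The blue pan is at (356,159), with its handle toward (333,98). Yellow is at (462,152), with its handle end at (446,200), and the green frying pan is at (188,168). The two smaller red pans at (243,257) and (436,240) are decoys.

```bash
cat > h.py <<'E'
import numpy as np,cv2
from scipy.spatial.transform import Rotation as R
from scipy.optimize import least_squares
from cell import manip
def ray(c,px,z):
    px=np.atleast_2d(px).astype(float);K=c['camera_matrix']
    d=np.c_[(px[:,0]-K[0,2])/K[0,0],-(px[:,1]-K[1,2])/K[1,1],-np.ones(len(px))]
    q=c['orientation'];d=R.from_quat([q[1],q[2],q[3],q[0]]).apply(d);p=c['position']
    return (p+d*((z-p[2])/d[:,2])[:,None])[:,:2]
def mask(im,col):
    h,s,v=cv2.split(cv2.cvtColor(im,cv2.COLOR_RGB2HSV)); h=h.astype(int)
    m={'red':((h<6)|(h>172))&(s>140),'blue':(h>95)&(h<125)&(s>110),'yellow':(h>20)&(h<32)&(s>165)}[col]
    return m.astype(np.uint8)
def rim(im,c,col,px,z,r):
    m=cv2.morphologyEx(mask(im,col),cv2.MORPH_CLOSE,np.ones((5,5)))
    cs=cv2.findContours(m,cv2.RETR_EXTERNAL,cv2.CHAIN_APPROX_NONE)[0]
    k=max([k for k in cs if cv2.pointPolygonTest(k,px,True)>-12],key=cv2.contourArea)
    w=ray(c,k[:,0,:],z);p=w.mean(0);o=p-c['position'][:2]
    w=w[(w-p)@o>-0.2*r*np.linalg.norm(o)]   # far side: true rim
    f=least_squares(lambda t:np.hypot(*(w-t[:2]).T)-t[2],[*p,r],loss='soft_l1',f_scale=.002)
    return f.x,np.median(abs(f.fun))
E
python3 - <<'E'
from h import *
im=manip.get_image("top");c=manip.camera_info("top")
for col,px,z,r in(('red',(264,164),.054,.07),('blue',(356,159),.05,.09),('yellow',(462,152),.058,.052)):
    print(col,rim(im,c,col,px,z,r))
g=ray(c,[[188,168],[165,120]],.02);print(g)
cr=lambda x,y:cv2.resize(im[y:y+150,x:x+70],None,fx=3.7,fy=3.7,interpolation=cv2.INTER_CUBIC)
cv2.imwrite("pics/crop.png",np.hstack([cr(230,90),cr(310,90),cr(425,90)])[:,:,::-1])
E
```

```text
red (array([0.52945165, 0.29033275, 0.06570564]), np.float64(0.0007293856858139186))
blue (array([0.543065  , 0.01519012, 0.08329627]), np.float64(0.0006403698823273102))
yellow (array([ 0.56739161, -0.3151812 ,  0.03115078]), np.float64(0.006845383280285406))
[[0.52119876 0.5282697 ]
 [0.67069118 0.60183717]]
```

View pics/crop.png

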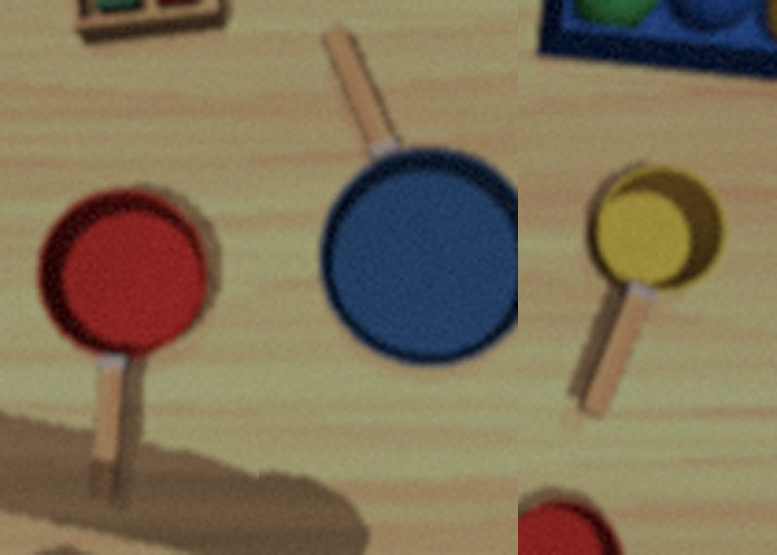

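The enlarged crops give handle root to end in full-image pixels: red (260.3,186.8)→(257.8,225.1), blue (343.8,130)→(330.8,98.6), yellow (458.2,168.4)→(445.8,201.4). The yellow rim centre is near (462.6,152).

Run:
```python
from h import *
c=manip.camera_info("top")
for n,a,b,ce,h,L in(('red',(260.3,186.8),(257.8,225.1),(263.5,164),.054,.18),('blue',(343.8,130),(330.8,98.6),(356,159.2),.05,.2),('yellow',(458.2,168.4),(445.8,201.4),(462.6,152),.058,.16)):
    w=ray(c,[a,b],h+.013);d=w[1]-w[0];u=d/np.hypot(*d);cen=ray(c,ce,h)[0]
    e=w[1]-cen
    print(n,'ctr',cen,'ang line',np.degrees(np.arctan2(*d[::-1])),'ang c-end',np.degrees(np.arctan2(*e[::-1])),'len',np.hypot(*e),'end',w[1],'ctr from end',w[1]-L*u)
```

```text
red ctr [0.52808801 0.28890536] ang line 176.5558609813233 ang c-end 175.76784405226923 len 0.18152081581448287 end [0.34706216 0.30230122] ctr from end [0.52673705 0.29148765]
blue ctr [0.54189435 0.01363578] ang line 22.098429539405597 ang c-end 22.628117570362438 len 0.19374179569661637 end [0.72072219 0.08817761] ctr from end [0.53541441 0.01293784]
yellow ctr [ 0.56072364 -0.29928612] ang line 158.78767567632505 ang c-end 159.24978051399404 len 0.1558397096484077 end [ 0.41499265 -0.24407295] ctr from end [ 0.56415201 -0.30196497]
```

arm_command([
  {"fingers":0.06,"delta_pos":[-0.04,-0.037,0.0],"turn":[0,0,-6]},
  {"fingers":0.06,"delta_pos":[-0.065,-0.061,0.02],"turn":[0,0,-10]},
  {"fingers":0.06,"delta_pos":[-0.09,-0.085,0.03],"turn":[0,0,-15]},
  {"fingers":0.06,"delta_pos":[-0.115,-0.109,0.04],"turn":[0,0,-20]},
  {"fingers":0.06,"delta_pos":[-0.14,-0.133,0.05],"turn":[0,0,-20]},
  {"fingers":0.06,"delta_pos":[-0.165,-0.156,0.06],"turn":[0,0,-20]},
  {"fingers":0.06,"delta_pos":[-0.19,-0.18,0.07],"turn":[0,0,-20]},
  {"fingers":0.06,"delta_pos":[-0.215,-0.203,0.07],"turn":[0,0,-20]},
  {"fingers":0.06,"delta_pos":[-0.24,-0.227,0.07],"turn":[0,0,-20]},
  {"fingers":0.06,"delta_pos":[-0.252,-0.236,0.07],"turn":[0,0,-20]},
  {"fingers":0.06,"delta_pos":[-0.252,-0.236,0.07],"turn":[0,0,-20]},
  {"fingers":0.06,"delta_pos":[-0.252,-0.236,0.07],"turn":[0,0,-20]},
  {"fingers":0.06,"delta_pos":[-0.252,-0.236,0.07],"turn":[0,0,-20]},
], newtons=100)

```text
clock: 1.23
tcp_pos: [0.4082, 0.2999, 0.1309]
eef_rot: [-0.0, 0.034, 0.999, 0.0]
wrist_force: [0.2, 0.5, -1.4]
finger_gap: 0.06
grasp_force: 0.0
```

```bash
cat >> h.py <<'E'
def tool():
    s=manip.state();q=s['eef_rot'];r=R.from_quat([q[1],q[2],q[3],q[0]]);x=r.as_matrix()[:,0]
    return s['tcp_pos'],r,np.degrees(np.arctan2(x[1],x[0]))
def go(xyz,ang):
    p,r,a=tool();print('delta',r.inv().apply(np.array(xyz)-p).round(4),'wz',-((ang-a+180)%360-180),'at',p.round(4),a, 'tilt',r.as_matrix()[:,2].round(3))
E
python3 - <<'E'
from h import *
print(manip.state()['joint_positions'].round(2))
go([.408,.298,.039],176)
c=manip.camera_info("wrist");im=manip.get_image("wrist");cv2.imwrite("pics/w1.png",im[:,:,::-1]);print(c)
E
```

```text
[-0.68  0.28 -0.04  2.    0.01  0.86  0.77]
delta [-0.     -0.002   0.0919] wz 0.09089213599483514 at [0.4082 0.2999 0.1309] 176.09089213599484 tilt [-0.     0.001 -1.   ]
{'camera_matrix': array([[278.84776108,   0.        , 317.79839415],
       [  0.        , 278.84776108, 198.64084113],
       [  0.        ,   0.        ,   1.        ]]), 'position': array([0.32903962, 0.30529068, 0.30457544]), 'orientation': array([ 0.72198387, -0.11456132, -0.1064697 ,  0.67400237])}
```

View pics/w1.png

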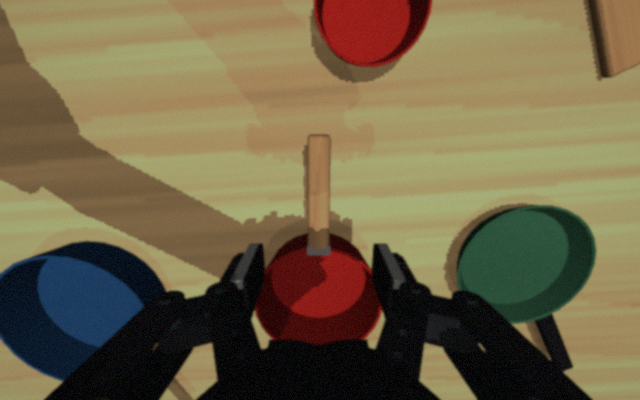

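The wrist view shows the red handle running from (318,136) to (318,250), centred between the fingers at about columns 262 and 372. I can go down and grip.

arm_command([
  {"fingers":0.06,"delta_pos":[0,-0.001,0.03],"turn":[0,0,0]},
  {"fingers":0.06,"delta_pos":[0,-0.001,0.055],"turn":[0,0,0]},
  {"fingers":0.06,"delta_pos":[0,-0.001,0.075],"turn":[0,0,0]},
  {"fingers":0.06,"delta_pos":[0,-0.001,0.087],"turn":[0,0,0]},
  {"fingers":0.06,"delta_pos":[0,-0.001,0.092],"turn":[0,0,0]},
  {"fingers":0.06,"delta_pos":[0,-0.001,0.092],"turn":[0,0,0]},
  {"fingers":0.03,"delta_pos":[0,-0.001,0.092],"turn":[0,0,0]},
  {"fingers":0.024,"delta_pos":[0,-0.001,0.092],"turn":[0,0,0]},
  {"fingers":0.018,"delta_pos":[0,-0.001,0.092],"turn":[0,0,0]},
  {"fingers":0.01,"delta_pos":[0,-0.001,0.092],"turn":[0,0,0]},
  {"fingers":0.0,"delta_pos":[0,-0.001,0.092],"turn":[0,0,0]},
  {"fingers":0.0,"delta_pos":[0,-0.001,0.092],"turn":[0,0,0]},
  {"fingers":0.0,"delta_pos":[0,-0.001,0.092],"turn":[0,0,0]},
  {"fingers":0.0,"delta_pos":[0,-0.001,0.092],"turn":[0,0,0]},
], newtons=100)

```text
clock: 2.45
tcp_pos: [0.4087, 0.2976, 0.0389]
eef_rot: [0.0, 0.035, 0.999, 0.0]
wrist_force: [-0.2, 0.3, 0.2]
finger_gap: -0.0001
grasp_force: 0.0
```

Run:
```python
from h import *
im=manip.get_image("top");c=manip.camera_info("top")
print(rim(im,c,'red',(264,164),.054,.07),rim(im,c,'blue',(356,159),.05,.09)); go([.465,.106,.14],130)
```

```text
(array([0.53004516, 0.29115964, 0.06512114]), np.float64(0.0008579743205502088)) (array([0.54320681, 0.015048  , 0.08307138]), np.float64(0.0006358523932175827))
delta [-0.0696 -0.1872 -0.1012] wz 45.99991989254971 at [0.4087 0.2976 0.0389] 175.9999198925497 tilt [ 0.  0. -1.]
```

Run:
```python
from h import *
im=manip.get_image("wrist");im2=manip.get_image("scene")[120:300,300:460]
cv2.imwrite("pics/w2.png",np.hstack([im[100:400,160:480],cv2.resize(im2,None,fx=2.5,fy=2.5)[:300]])[:,:,::-1])
s=manip.state();print(s['finger_gap'],s['grasp_force'],s['wrist_force'])
```

```text
-8.109642005759267e-05 0.0 [ 1.10690166 -0.11112127  0.45985664]
```

View pics/w2.png

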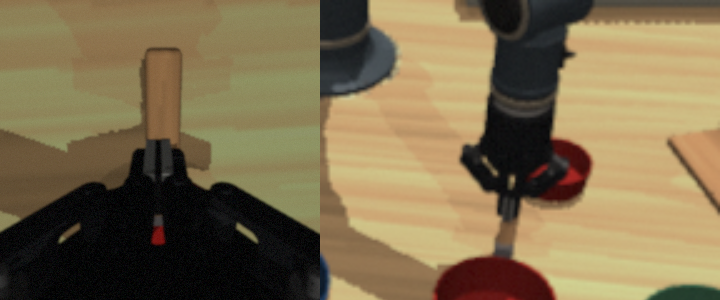

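The left half shows the fingers fully closed with the handle apparently passing below or through them, so nothing is gripped. I'll check where the handle and the fingertips actually are.

Run:
```python
from h import *
c=manip.camera_info("wrist");print(c['position'],manip.state()['joint_positions'].round(2))
def proj(c,P):
    q=c['orientation'];d=R.from_quat([q[1],q[2],q[3],q[0]]).inv().apply(np.atleast_2d(P)-c['position']);K=c['camera_matrix']
    return np.c_[K[0,2]+K[0,0]*d[:,0]/-d[:,2],K[1,2]-K[1,1]*d[:,1]/-d[:,2]].round(1)
p=tool()[0]
print('tcp',proj(c,p),'grasp',proj(c,p+[0,0,.019]))
for z in(.03,.045,.06,.067):
    print(z,'end px->xy',ray(c,[[320,148],[342,150],[307,150]],z).round(4).tolist())
c1=dict(c);c1['position']=np.array([.32903962,.30529068,.30457544]);c1['orientation']=np.array([.72198387,-.11456132,-.1064697,.67400237])
for z in(.03,.045,.06,.067): print(z,'w1',ray(c1,[[318.5,135],[318.5,250],[308,190],[329,190]],z).round(4).tolist())
im=cv2.imread('pics/w2.png')[:,:320];print()
big=cv2.resize(im[30:250,80:240],None,fx=3,fy=2.7,interpolation=cv2.INTER_CUBIC);cv2.imwrite('pics/w2b.png',big)
```

```text
[0.32951417 0.30330816 0.21251165] [-0.68  0.41 -0.04  2.08  0.02  0.65  0.77]
tcp [[318.  230.6]] grasp [[317.9 243.5]]
0.03 end px->xy [[0.3543, 0.3027], [0.3566, 0.3169], [0.355, 0.2942]]
0.045 end px->xy [[0.3522, 0.3028], [0.3543, 0.3158], [0.3529, 0.2949]]
0.06 end px->xy [[0.3502, 0.3028], [0.3521, 0.3147], [0.3508, 0.2957]]
0.067 end px->xy [[0.3493, 0.3028], [0.3511, 0.3142], [0.3498, 0.296]]
0.03 w1 [[0.3537, 0.3041], [0.4774, 0.2956], [0.408, 0.2896], [0.4095, 0.3111]]
0.045 w1 [[0.3524, 0.3041], [0.4693, 0.2962], [0.4037, 0.2904], [0.4051, 0.3107]]
0.06 w1 [[0.351, 0.3042], [0.4612, 0.2967], [0.3994, 0.2913], [0.4007, 0.3104]]
0.067 w1 [[0.3504, 0.3042], [0.4574, 0.2969], [0.3974, 0.2917], [0.3987, 0.3103]]
```

View pics/w2b.png

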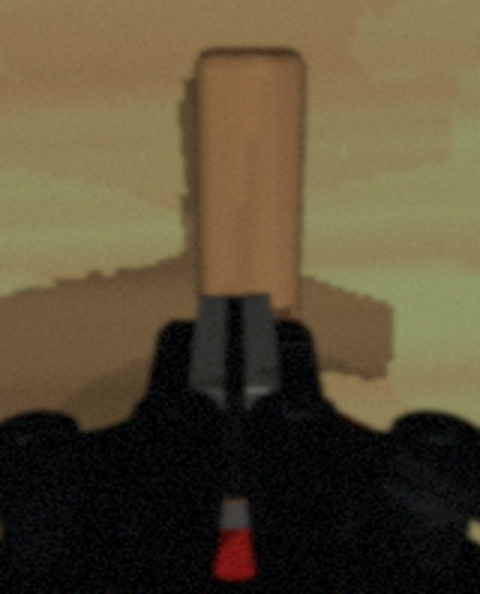

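Run:
```python
from h import *
def proj(c,P):
    q=c['orientation'];d=R.from_quat([q[1],q[2],q[3],q[0]]).inv().apply(np.atleast_2d(P)-c['position']);K=c['camera_matrix']
    return np.c_[K[0,2]+K[0,0]*d[:,0]/-d[:,2],K[1,2]-K[1,1]*d[:,1]/-d[:,2]].round(1)
p=tool()[0];print(p)
c=manip.camera_info("scene");cw=manip.camera_info("wrist")
for z in(0,.0189,.03,.04,.05):
    print(z,'scene',proj(c,p+[0,0,z]),'wrist mid/near',proj(cw,p+[0,0,z])[0],proj(cw,p+[-.011,0,z])[0])
im=manip.get_image("scene")[155:255,320:420]
for P,col in((p,(255,255,0)),(p+[0,0,.03],(0,255,0))):
    u=proj(c,P)[0]-[320,155]; cv2.drawMarker(im:=np.ascontiguousarray(im),tuple(int(round(t)) for t in u),col,cv2.MARKER_CROSS,3)
cv2.imwrite("pics/s3.png",cv2.resize(im,None,fx=6,fy=6,interpolation=cv2.INTER_NEAREST)[:,:,::-1])
```

```text
[0.40865175 0.29758701 0.0387872 ]
0 scene [[373.5 214.4]] wrist mid/near [318.  230.6] [316.8 215.6]
0.0189 scene [[374.  209.9]] wrist mid/near [317.9 243.4] [316.7 227. ]
0.03 scene [[374.4 207.1]] wrist mid/near [317.9 252.3] [316.6 235. ]
0.04 scene [[374.7 204.7]] wrist mid/near [317.9 261.3] [316.5 243.1]
0.05 scene [[375.  202.2]] wrist mid/near [317.9 271.6] [316.3 252.4]
```

View pics/s3.png

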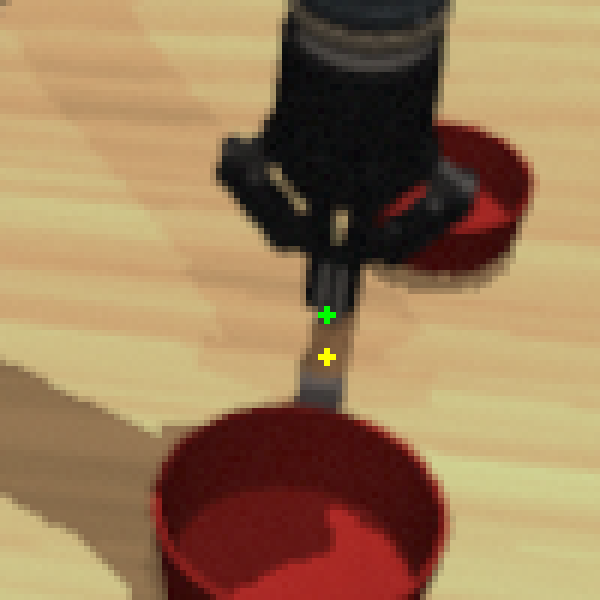

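The scene and wrist views both put the fingertips about 33 mm above the reported TCP. They closed just above the handle, and nothing was touched. I'll open, go 33 mm lower, and use that offset from here on.

arm_command([
  {"fingers":0.06,"delta_pos":[0,0,-0.005],"turn":[0,0,0]},
  {"fingers":0.06,"delta_pos":[0,0,-0.005],"turn":[0,0,0]},
  {"fingers":0.06,"delta_pos":[0,0,-0.005],"turn":[0,0,0]},
  {"fingers":0.06,"delta_pos":[0,0,-0.005],"turn":[0,0,0]},
  {"fingers":0.06,"delta_pos":[0,0,0],"turn":[0,0,0]},
  {"fingers":0.06,"delta_pos":[0,0,0.01],"turn":[0,0,0]},
  {"fingers":0.06,"delta_pos":[0,0,0.02],"turn":[0,0,0]},
  {"fingers":0.06,"delta_pos":[0,0,0.028],"turn":[0,0,0]},
  {"fingers":0.06,"delta_pos":[0,0,0.033],"turn":[0,0,0]},
  {"fingers":0.06,"delta_pos":[0,0,0.033],"turn":[0,0,0]},
  {"fingers":0.03,"delta_pos":[0,0,0.033],"turn":[0,0,0]},
  {"fingers":0.024,"delta_pos":[0,0,0.033],"turn":[0,0,0]},
  {"fingers":0.018,"delta_pos":[0,0,0.033],"turn":[0,0,0]},
  {"fingers":0.01,"delta_pos":[0,0,0.033],"turn":[0,0,0]},
  {"fingers":0.0,"delta_pos":[0,0,0.033],"turn":[0,0,0]},
  {"fingers":0.0,"delta_pos":[0,0,0.033],"turn":[0,0,0]},
  {"fingers":0.0,"delta_pos":[0,0,0.033],"turn":[0,0,0]},
], newtons=100)

```text
clock: 4.07
tcp_pos: [0.409, 0.298, 0.0062]
eef_rot: [0.0, 0.035, 0.999, 0.0]
wrist_force: [-0.1, -0.2, 3.1]
finger_gap: 0.0187
grasp_force: 97.5
```

arm_command([
  {"fingers":0.0,"delta_pos":[0,0,-0.004],"turn":[0,0,0]},
  {"fingers":0.0,"delta_pos":[0,0,-0.015],"turn":[0,0,0]},
  {"fingers":0.0,"delta_pos":[0,0,-0.03],"turn":[0,0,0]},
  {"fingers":0.0,"delta_pos":[0,0,-0.05],"turn":[0,0,0]},
  {"fingers":0.0,"delta_pos":[0,0,-0.07],"turn":[0,0,0]},
  {"fingers":0.0,"delta_pos":[0,0,-0.09],"turn":[0,0,0]},
  {"fingers":0.0,"delta_pos":[0,0,-0.1],"turn":[0,0,0]},
  {"fingers":0.0,"delta_pos":[-0.004,-0.012,-0.1],"turn":[0,0,3]},
  {"fingers":0.0,"delta_pos":[-0.012,-0.032,-0.1],"turn":[0,0,8]},
  {"fingers":0.0,"delta_pos":[-0.02,-0.053,-0.1],"turn":[0,0,13]},
  {"fingers":0.0,"delta_pos":[-0.028,-0.074,-0.1],"turn":[0,0,18]},
  {"fingers":0.0,"delta_pos":[-0.036,-0.095,-0.1],"turn":[0,0,23]},
  {"fingers":0.0,"delta_pos":[-0.044,-0.117,-0.1],"turn":[0,0,28]},
  {"fingers":0.0,"delta_pos":[-0.051,-0.138,-0.1],"turn":[0,0,33]},
  {"fingers":0.0,"delta_pos":[-0.058,-0.157,-0.1],"turn":[0,0,38]},
  {"fingers":0.0,"delta_pos":[-0.064,-0.173,-0.1],"turn":[0,0,42]},
  {"fingers":0.0,"delta_pos":[-0.068,-0.183,-0.1],"turn":[0,0,45]},
  {"fingers":0.0,"delta_pos":[-0.069,-0.187,-0.1],"turn":[0,0,46]},
  {"fingers":0.0,"delta_pos":[-0.069,-0.187,-0.1],"turn":[0,0,46]},
  {"fingers":0.0,"delta_pos":[-0.069,-0.187,-0.1],"turn":[0,0,46]},
])

```text
clock: 5.73
tcp_pos: [0.464, 0.1068, 0.1054]
eef_rot: [-0.0, 0.422, 0.907, -0.0]
wrist_force: [-0.3, 0.0, -1.9]
finger_gap: 0.0183
grasp_force: 97.5
```

Run:
```python
from h import *
a=manip.get_image("top");b=manip.get_image("scene");c=manip.camera_info("top")
print(rim(a,c,'red',(356,150),.154,.07))
try: print(rim(a,c,'blue',(356,159),.05,.09))
except Exception as e: print(e)
cv2.imwrite("pics/t4.png",np.hstack([cv2.resize(a[60:260,260:460],None,fx=2,fy=2),cv2.resize(b[110:310,190:390],None,fx=2,fy=2)])[:,:,::-1]); s=manip.state(); print(s['finger_gap'],s['grasp_force'],s['wrist_force']);go([.465,.107,0.011],130)
```

```text
(array([0.54085564, 0.01549766, 0.06734041]), np.float64(0.001012809541821827))
max() iterable argument is empty
0.018296070393673966 97.5132966041565 [-0.13242009  0.36754283 -1.0166464 ]
delta [-0.001   0.0005  0.0946] wz 0.14241086800657854 at [0.464  0.1075 0.1056] 130.14241086800658 tilt [-0.001  0.    -1.   ]
```

View pics/t4.png

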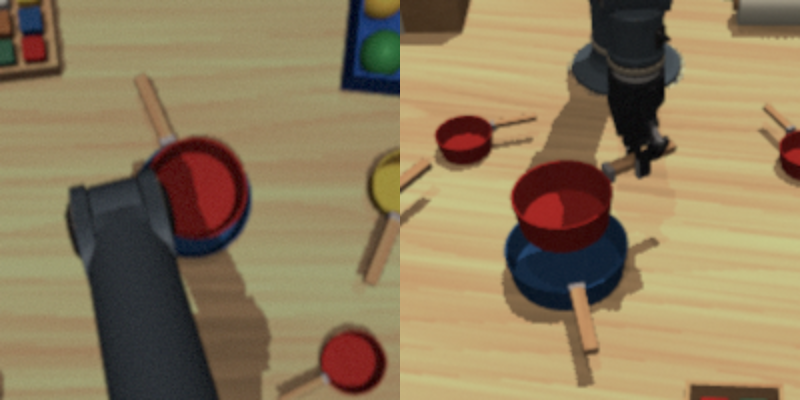

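The red pan is level and directly above the blue one: red centre (0.541, 0.0155), blue centre (0.543, 0.015). Lowering it now.

arm_command([
  {"fingers":0.0,"delta_pos":[-0.001,0,0.01],"turn":[0,0,0]},
  {"fingers":0.0,"delta_pos":[-0.001,0,0.025],"turn":[0,0,0]},
  {"fingers":0.0,"delta_pos":[-0.001,0,0.04],"turn":[0,0,0]},
  {"fingers":0.0,"delta_pos":[-0.001,0,0.055],"turn":[0,0,0]},
  {"fingers":0.0,"delta_pos":[-0.001,0,0.068],"turn":[0,0,0]},
  {"fingers":0.0,"delta_pos":[-0.001,0,0.078],"turn":[0,0,0]},
  {"fingers":0.0,"delta_pos":[-0.001,0,0.085],"turn":[0,0,0]},
  {"fingers":0.0,"delta_pos":[-0.001,0,0.09],"turn":[0,0,0]},
  {"fingers":0.0,"delta_pos":[-0.001,0,0.093],"turn":[0,0,0]},
  {"fingers":0.0,"delta_pos":[-0.001,0,0.0945],"turn":[0,0,0]},
  {"fingers":0.0,"delta_pos":[-0.001,0,0.0945],"turn":[0,0,0]},
])

```text
clock: 6.75
tcp_pos: [0.4652, 0.1057, 0.0116]
eef_rot: [0.0, 0.423, 0.906, 0.0]
wrist_force: [-1.0, -0.2, 0.0]
finger_gap: 0.0188
grasp_force: 97.7
```

arm_command([
  {"fingers":0.0,"delta_pos":[0,0,0.0007],"turn":[0,0,0]},
  {"fingers":0.022,"delta_pos":[0,0,0.0007],"turn":[0,0,0]},
  {"fingers":0.03,"delta_pos":[0,0,0.0007],"turn":[0,0,0]},
  {"fingers":0.045,"delta_pos":[0,0,0.0007],"turn":[0,0,0]},
  {"fingers":0.05,"delta_pos":[0,0,0.0007],"turn":[0,0,0]},
  {"fingers":0.05,"delta_pos":[0,0,0.0007],"turn":[0,0,0]},
  {"fingers":0.05,"delta_pos":[0,0,0.0],"turn":[0,0,0]},
  {"fingers":0.05,"delta_pos":[0,0,-0.015],"turn":[0,0,0]},
  {"fingers":0.05,"delta_pos":[0,0,-0.04],"turn":[0,0,0]},
  {"fingers":0.05,"delta_pos":[0,0,-0.07],"turn":[0,0,0]},
  {"fingers":0.05,"delta_pos":[0,0,-0.1],"turn":[0,0,0]},
  {"fingers":0.05,"delta_pos":[0,0,-0.11],"turn":[0,0,0]},
  {"fingers":0.05,"delta_pos":[0,0,-0.11],"turn":[0,0,0]},
])

```text
clock: 7.83
tcp_pos: [0.4671, 0.1061, 0.1239]
eef_rot: [0.002, 0.423, 0.906, 0.002]
wrist_force: [0.9, 0.5, 0.1]
finger_gap: 0.0497
grasp_force: 0.0
```

Run:
```python
from h import *
print(manip.state()['joint_positions'].round(2),manip.state()['finger_gap'])
go([.4582,-.2605,.1],-21)
```

```text
[-0.49  0.24  0.21  2.08 -0.07  0.82  0.46] 0.04970775205087389
delta [-0.275  -0.2427  0.0229] wz 151.00630886345724 at [0.4671 0.1061 0.1239] 130.00630886345724 tilt [ 0.006  0.002 -1.   ]
```

arm_command([
  {"fingers":0.06,"delta_pos":[-0.013,-0.012,0],"turn":[0,0,7]},
  {"fingers":0.06,"delta_pos":[-0.027,-0.024,0],"turn":[0,0,14]},
  {"fingers":0.06,"delta_pos":[-0.041,-0.036,0],"turn":[0,0,21]},
  {"fingers":0.06,"delta_pos":[-0.055,-0.048,0],"turn":[0,0,28]},
  {"fingers":0.06,"delta_pos":[-0.069,-0.061,0],"turn":[0,0,35]},
  {"fingers":0.06,"delta_pos":[-0.083,-0.073,0],"turn":[0,0,42]},
  {"fingers":0.06,"delta_pos":[-0.097,-0.085,0],"turn":[0,0,49]},
  {"fingers":0.06,"delta_pos":[-0.111,-0.097,0],"turn":[0,0,56]},
  {"fingers":0.06,"delta_pos":[-0.125,-0.11,0],"turn":[0,0,63]},
  {"fingers":0.06,"delta_pos":[-0.139,-0.122,0],"turn":[0,0,70]},
  {"fingers":0.06,"delta_pos":[-0.153,-0.134,0],"turn":[0,0,77]},
  {"fingers":0.06,"delta_pos":[-0.167,-0.147,0],"turn":[0,0,84]},
  {"fingers":0.06,"delta_pos":[-0.181,-0.159,0],"turn":[0,0,91]},
  {"fingers":0.06,"delta_pos":[-0.195,-0.171,0],"turn":[0,0,98]},
  {"fingers":0.06,"delta_pos":[-0.209,-0.184,0],"turn":[0,0,105]},
  {"fingers":0.06,"delta_pos":[-0.223,-0.196,0],"turn":[0,0,112]},
  {"fingers":0.06,"delta_pos":[-0.237,-0.208,0],"turn":[0,0,119]},
  {"fingers":0.06,"delta_pos":[-0.251,-0.22,0],"turn":[0,0,126]},
  {"fingers":0.06,"delta_pos":[-0.264,-0.232,0],"turn":[0,0,133]},
  {"fingers":0.06,"delta_pos":[-0.275,-0.243,0],"turn":[0,0,140]},
])

```text
clock: 9.5
tcp_pos: [0.4546, -0.2622, 0.1197]
eef_rot: [0.0, 0.996, -0.09, -0.001]
wrist_force: [0.3, -1.0, -0.3]
finger_gap: 0.0596
grasp_force: 0.0
```

Run:
```python
from h import *
print(manip.state()['joint_positions'].round(2),manip.state()['finger_gap'])
go([.4582,-.2605,.1],-21)
```

```text
[-0.21  0.41  0.84  2.01 -0.39  0.89 -0.91] 0.059556812424809036
delta [ 0.0033 -0.0023  0.0196] wz 10.62405818391369 at [ 0.4546 -0.2622  0.1197] -10.375941816086316 tilt [-0.003 -0.    -1.   ]
```

arm_command([
  {"fingers":0.06,"delta_pos":[0.003,0,0],"turn":[0,0,6]},
  {"fingers":0.06,"delta_pos":[0.003,-0.002,0],"turn":[0,0,10.6]},
  {"fingers":0.06,"delta_pos":[0.003,-0.002,0],"turn":[0,0,10.6]},
  {"fingers":0.06,"delta_pos":[0.003,-0.002,0],"turn":[0,0,10.6]},
])

```text
clock: 9.83
tcp_pos: [0.4582, -0.2594, 0.1198]
eef_rot: [0.0, 0.984, -0.178, -0.001]
wrist_force: [-0.1, -0.8, -0.9]
finger_gap: 0.0602
grasp_force: 0.0
```

Run:
```python
from h import *
go([.4582,-.2605,.01],-21)
c=manip.camera_info("wrist");im=manip.get_image("wrist");cv2.imwrite("pics/w5.png",im[:,:,::-1])
np.savez('w5.npz',im=im,**c)
```

```text
delta [0.0007 0.0009 0.1098] wz 0.5416474906300266 at [ 0.4582 -0.2594  0.1198] -20.45835250936997 tilt [-0.003  0.    -1.   ]
```

View pics/w5.png

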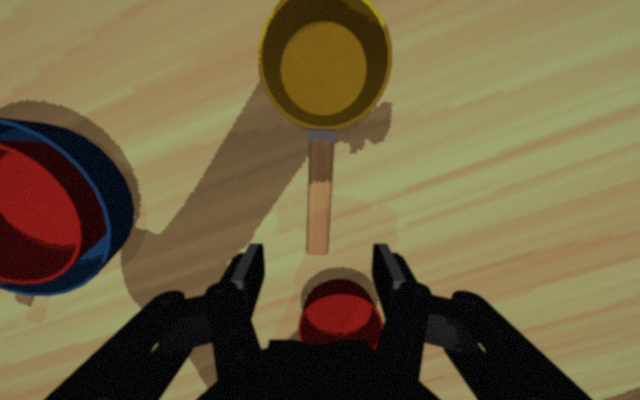

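The yellow handle runs from (320,133) to (317,254) and is centred between the fingers. One check of the handle line before going down.

Run:
```python
from h import *
c=dict(np.load('w5.npz'))
w=ray(c,[[320,133],[317,254]],.071);d=w[0]-w[1];print(w,np.hypot(*d),np.degrees(np.arctan2(d[1],d[0])))
u=d/np.hypot(*d);print('grip',w[1]+.05*u,'ctr',w[1]+.16*u)
```

```text
[[ 0.51430144 -0.28238935]
 [ 0.41580915 -0.24297943]] 0.1060842692073469 -21.80792716099716
grip [ 0.46223087 -0.26155425] ctr [ 0.56435866 -0.30241884]
```

arm_command([
  {"fingers":0.06,"delta_pos":[0.003,0.0005,0.035],"turn":[0,0,1]},
  {"fingers":0.06,"delta_pos":[0.003,0.0005,0.065],"turn":[0,0,1]},
  {"fingers":0.06,"delta_pos":[0.003,0.0005,0.085],"turn":[0,0,1]},
  {"fingers":0.06,"delta_pos":[0.003,0.0005,0.1],"turn":[0,0,1]},
  {"fingers":0.06,"delta_pos":[0.003,0.0005,0.107],"turn":[0,0,1]},
  {"fingers":0.06,"delta_pos":[0.003,0.0005,0.11],"turn":[0,0,1]},
  {"fingers":0.06,"delta_pos":[0.003,0.0005,0.11],"turn":[0,0,1]},
  {"fingers":0.03,"delta_pos":[0.003,0.0005,0.11],"turn":[0,0,1]},
  {"fingers":0.024,"delta_pos":[0.003,0.0005,0.11],"turn":[0,0,1]},
  {"fingers":0.018,"delta_pos":[0.003,0.0005,0.11],"turn":[0,0,1]},
  {"fingers":0.01,"delta_pos":[0.003,0.0005,0.11],"turn":[0,0,1]},
  {"fingers":0.0,"delta_pos":[0.003,0.0005,0.11],"turn":[0,0,1]},
  {"fingers":0.0,"delta_pos":[0.003,0.0005,0.11],"turn":[0,0,1]},
  {"fingers":0.0,"delta_pos":[0.003,0.0005,0.11],"turn":[0,0,1]},
])

```text
clock: 11.05
tcp_pos: [0.462, -0.2615, 0.0118]
eef_rot: [-0.0, 0.982, -0.187, 0.0]
wrist_force: [-2.3, 1.8, 5.9]
finger_gap: 0.0183
grasp_force: 97.4
```

Run:
```python
from h import *
a=manip.get_image("top");c=manip.camera_info("top");s=manip.state()
print(s['finger_gap'],s['grasp_force'],rim(a,c,'red',(356,159),.059,.07))
x,y=rim(a,c,'red',(356,159),.059,.07)[0][:2]
t=np.radians(242);go([x+.11*np.cos(t),y+.11*np.sin(t),.125],62)
print(manip.state()['joint_positions'].round(2))
cv2.imwrite("pics/t6.png",cv2.resize(a[60:260,260:500],None,fx=3,fy=3)[:,:,::-1])
```

```text
0.01816982550609696 97.46340036392212 (array([0.54669922, 0.01314477, 0.06703187]), np.float64(0.0007375632012355804))
delta [-0.0345 -0.1772 -0.1132] wz -83.58563654343766 at [ 0.462  -0.2614  0.0117] -21.585636543437627 tilt [ 0.001  0.    -1.   ]
[-0.11  0.59  0.73  2.07 -0.61  0.7  -0.93]
```

View pics/t6.png

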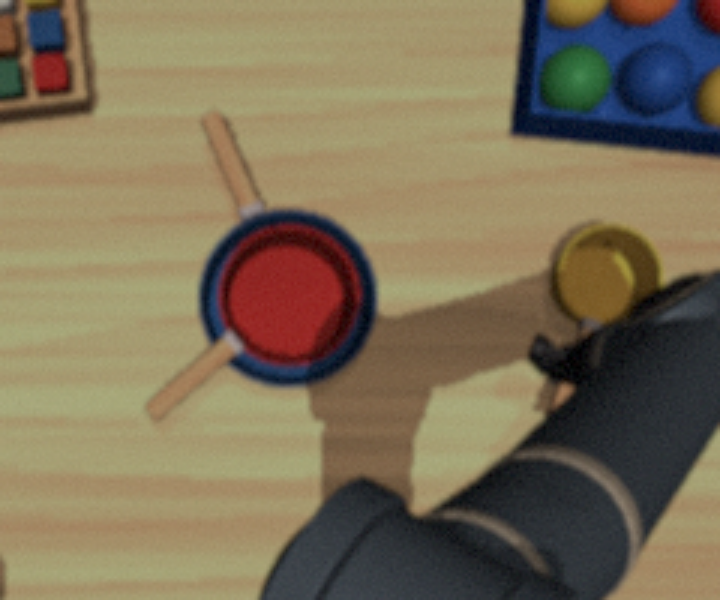

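The red pan sits centred in the blue one, with its handle toward the lower left (about 130°). The yellow pan is gripped. Lifting it and swinging it over.

arm_command([
  {"fingers":0.0,"delta_pos":[0,0,-0.004],"turn":[0,0,0]},
  {"fingers":0.0,"delta_pos":[0,0,-0.015],"turn":[0,0,0]},
  {"fingers":0.0,"delta_pos":[0,0,-0.035],"turn":[0,0,0]},
  {"fingers":0.0,"delta_pos":[0,0,-0.06],"turn":[0,0,-2]},
  {"fingers":0.0,"delta_pos":[0,0,-0.085],"turn":[0,0,-6]},
  {"fingers":0.0,"delta_pos":[0,-0.005,-0.105],"turn":[0,0,-11]},
  {"fingers":0.0,"delta_pos":[-0.002,-0.015,-0.113],"turn":[0,0,-17]},
  {"fingers":0.0,"delta_pos":[-0.005,-0.03,-0.113],"turn":[0,0,-23]},
  {"fingers":0.0,"delta_pos":[-0.008,-0.046,-0.113],"turn":[0,0,-29]},
  {"fingers":0.0,"delta_pos":[-0.012,-0.062,-0.113],"turn":[0,0,-35]},
  {"fingers":0.0,"delta_pos":[-0.015,-0.078,-0.113],"turn":[0,0,-41]},
  {"fingers":0.0,"delta_pos":[-0.018,-0.094,-0.113],"turn":[0,0,-47]},
  {"fingers":0.0,"delta_pos":[-0.021,-0.11,-0.113],"turn":[0,0,-53]},
  {"fingers":0.0,"delta_pos":[-0.024,-0.126,-0.113],"turn":[0,0,-59]},
  {"fingers":0.0,"delta_pos":[-0.027,-0.142,-0.113],"turn":[0,0,-65]},
  {"fingers":0.0,"delta_pos":[-0.03,-0.156,-0.113],"turn":[0,0,-71]},
  {"fingers":0.0,"delta_pos":[-0.033,-0.168,-0.113],"turn":[0,0,-76]},
  {"fingers":0.0,"delta_pos":[-0.034,-0.175,-0.113],"turn":[0,0,-81]},
  {"fingers":0.0,"delta_pos":[-0.0345,-0.177,-0.113],"turn":[0,0,-83.6]},
  {"fingers":0.0,"delta_pos":[-0.0345,-0.177,-0.113],"turn":[0,0,-83.6]},
])

```text
clock: 12.77
tcp_pos: [0.4945, -0.0836, 0.1246]
eef_rot: [-0.0, 0.857, 0.516, -0.0]
wrist_force: [-0.3, -0.7, -2.0]
finger_gap: 0.0185
grasp_force: 97.5
```

Run:
```python
from h import *
a=manip.get_image("top");b=manip.get_image("scene");c=manip.camera_info("top");s=manip.state()
print(s['finger_gap'],s['grasp_force'],manip.state()['joint_positions'].round(2))
go([.495,-.084,.021],62)
m=cv2.morphologyEx(mask(a,'yellow')[100:220,280:440],cv2.MORPH_OPEN,np.ones((3,3)));ys,xs=np.nonzero(m);print(xs.min()+280,xs.max()+280,ys.min()+100,ys.max()+100)
cv2.imwrite("pics/t7.png",np.hstack([cv2.resize(a[60:260,260:460],None,fx=2,fy=2),cv2.resize(b[110:310,190:390],None,fx=2,fy=2)])[:,:,::-1])
```

```text
0.018723419470033927 97.53205060958862 [-0.34  0.3   0.51  2.04 -0.19  0.85 -0.21]
delta [0.0008 0.0002 0.1035] wz -0.09552910249630031 at [ 0.4945 -0.0846  0.1245] 61.904470897503685 tilt [-0. -0. -1.]Traceback (most recent call last):
  File "<stdin>", line 5, in <module>
    return umr_minimum(a, axis, None, out, keepdims, initial, where)
ValueError: zero-size array to reduction operation minimum which has no identity
```

That uses up my 10 pictures, so I'll check the rest by numbers. First, the yellow rim position from a looser mask.

```bash
cat >> h.py <<'E'
def yellow(im,c,z,r=.052,cx=(356,159),win=60):
    hsv=cv2.cvtColor(im,cv2.COLOR_RGB2HSV)
    m=((hsv[...,0]>19)&(hsv[...,0]<34)&(hsv[...,1]>130)&(hsv[...,2]>20)).astype(np.uint8)
    k=np.zeros_like(m);k[cx[1]-win:cx[1]+win,cx[0]-win:cx[0]+win]=1
    m=cv2.morphologyEx(m*k,cv2.MORPH_CLOSE,np.ones((5,5)));m=cv2.morphologyEx(m,cv2.MORPH_OPEN,np.ones((5,5)))
    cs=cv2.findContours(m,cv2.RETR_EXTERNAL,cv2.CHAIN_APPROX_NONE)[0]
    q=max(cs,key=cv2.contourArea);h=cv2.convexHull(q);w=ray(c,h[:,0],z)
    e=cv2.minEnclosingCircle(h);return 'centroid px %s r %.1f area %d'%(np.round(e[0],1),e[1],cv2.contourArea(q)),ray(c,[e[0]],z)[0].round(4),'extent',w.min(0).round(3),w.max(0).round(3)
E
python3 - <<'E'
from h import *
a=manip.get_image("top");b=manip.get_image("scene");c=manip.camera_info("top");cs=manip.camera_info("scene")
print(a[150:166:5,345:366:5].tolist(), cv2.cvtColor(a,cv2.COLOR_RGB2HSV)[150:166:5,345:366:5].tolist())
print('top',yellow(a,c,.113+.058))
print('scene',yellow(b,cs,.171,cx=(275,190),win=70))
print('red',rim(a,c,'red',(356,159),.059,.07))
E
```

```text
[[[138, 124, 50], [159, 145, 60], [162, 150, 64], [159, 149, 61], [163, 153, 66]], [[146, 131, 55], [162, 150, 65], [161, 150, 62], [161, 148, 63], [162, 150, 66]], [[109, 88, 34], [159, 150, 62], [157, 145, 59], [162, 148, 63], [160, 148, 62]], [[135, 59, 36], [123, 99, 41], [146, 126, 53], [158, 146, 59], [161, 146, 65]]] [[[25, 163, 138], [26, 159, 159], [26, 154, 162], [27, 157, 159], [27, 152, 163]], [[25, 159, 146], [26, 153, 162], [27, 157, 161], [26, 155, 161], [26, 151, 162]], [[22, 175, 109], [27, 156, 159], [26, 159, 157], [26, 156, 162], [26, 156, 160]], [[7, 187, 135], [21, 170, 123], [24, 162, 146], [26, 160, 158], [25, 152, 161]]]
top ('centroid px [359.5 151.3] r 19.9 area 1100', array([0.5452, 0.0119]), 'extent', array([ 0.498, -0.04 ]), array([0.597, 0.061]))
scene ('centroid px [268.  207.1] r 20.3 area 1088', array([0.5666, 0.0163]), 'extent', array([ 0.494, -0.042]), array([0.64 , 0.066]))Traceback (most recent call last):
  File "<stdin>", line 6, in <module>
  File "h.py", line 17, in rim
    k=max([k for k in cs if cv2.pointPolygonTest(k,px,True)>-12],key=cv2.contourArea)
ValueError: max() iterable argument is empty
```

Yellow is centred at about (0.547, 0.011) and red at (0.547, 0.013), so it is within 3 mm. Lowering.

arm_command([
  {"fingers":0.0,"delta_pos":[0,-0.001,0.01],"turn":[0,0,0]},
  {"fingers":0.0,"delta_pos":[0,-0.001,0.025],"turn":[0,0,0]},
  {"fingers":0.0,"delta_pos":[0,-0.001,0.04],"turn":[0,0,0]},
  {"fingers":0.0,"delta_pos":[0,-0.001,0.055],"turn":[0,0,0]},
  {"fingers":0.0,"delta_pos":[0,-0.001,0.07],"turn":[0,0,0]},
  {"fingers":0.0,"delta_pos":[0,-0.001,0.082],"turn":[0,0,0]},
  {"fingers":0.0,"delta_pos":[0,-0.001,0.09],"turn":[0,0,0]},
  {"fingers":0.0,"delta_pos":[0,-0.001,0.096],"turn":[0,0,0]},
  {"fingers":0.0,"delta_pos":[0,-0.001,0.1],"turn":[0,0,0]},
  {"fingers":0.0,"delta_pos":[0,-0.001,0.102],"turn":[0,0,0]},
  {"fingers":0.0,"delta_pos":[0,-0.001,0.1025],"turn":[0,0,0]},
  {"fingers":0.0,"delta_pos":[0,-0.001,0.1025],"turn":[0,0,0]},
])

```text
clock: 13.97
tcp_pos: [0.4938, -0.0839, 0.0223]
eef_rot: [-0.0, 0.857, 0.515, 0.0]
wrist_force: [-1.3, -1.5, 2.6]
finger_gap: 0.0182
grasp_force: 98.1
```

Contact is there: the vertical force changed from -2.0 N to +2.6 N. Releasing and withdrawing.

arm_command([
  {"fingers":0.0,"delta_pos":[0,0,0],"turn":[0,0,0]},
  {"fingers":0.022,"delta_pos":[0,0,0],"turn":[0,0,0]},
  {"fingers":0.03,"delta_pos":[0,0,0],"turn":[0,0,0]},
  {"fingers":0.045,"delta_pos":[0,0,0],"turn":[0,0,0]},
  {"fingers":0.05,"delta_pos":[0,0,0],"turn":[0,0,0]},
  {"fingers":0.05,"delta_pos":[0,0,0],"turn":[0,0,0]},
  {"fingers":0.05,"delta_pos":[0,0,-0.002],"turn":[0,0,0]},
  {"fingers":0.05,"delta_pos":[0,0,-0.015],"turn":[0,0,0]},
  {"fingers":0.05,"delta_pos":[0,0,-0.04],"turn":[0,0,0]},
  {"fingers":0.05,"delta_pos":[0,0,-0.07],"turn":[0,0,0]},
  {"fingers":0.05,"delta_pos":[0,0,-0.1],"turn":[0,0,0]},
  {"fingers":0.05,"delta_pos":[0,0.03,-0.13],"turn":[0,0,0]},
  {"fingers":0.05,"delta_pos":[0,0.06,-0.15],"turn":[0,0,0]},
  {"fingers":0.05,"delta_pos":[0,0.09,-0.15],"turn":[0,0,0]},
  {"fingers":0.05,"delta_pos":[0,0.12,-0.15],"turn":[0,0,0]},
  {"fingers":0.05,"delta_pos":[0,0.15,-0.15],"turn":[0,0,0]},
  {"fingers":0.05,"delta_pos":[0,0.15,-0.15],"turn":[0,0,0]},
  {"fingers":0.05,"delta_pos":[0,0.15,-0.15],"turn":[0,0,0]},
])

```text
clock: 15.47
tcp_pos: [0.6266, -0.1549, 0.1711]
eef_rot: [0.0, 0.857, 0.515, -0.001]
wrist_force: [0.3, 0.2, -0.5]
finger_gap: 0.0498
grasp_force: 0.0
```

Run:
```python
from h import *
a=manip.get_image("top");b=manip.get_image("scene");c=manip.camera_info("top");cs=manip.camera_info("scene")
print(manip.state()['tcp_pos'].round(3),manip.state()['finger_gap'])
print('yel top',yellow(a,c,.068,win=40));print('yel scene',yellow(b,cs,.068,cx=(273,235),win=45))
def ext(im,c,col,z,cx,win):
    m=mask(im,col);k=np.zeros_like(m);k[cx[1]-win:cx[1]+win,cx[0]-win:cx[0]+win]=1
    m=cv2.morphologyEx(m*k,cv2.MORPH_OPEN,np.ones((2,2)));ys,xs=np.nonzero(m);w=ray(c,np.c_[xs,ys],z);return len(xs),w.min(0).round(3),w.max(0).round(3)
print('red',ext(a,c,'red',.059,(356,159),40),'blue',ext(a,c,'blue',.05,(356,159),40))
# handle hues: wood-ish (hue 8-16) pixels near nest, cast at z~.07, angles about centre
hsv=cv2.cvtColor(a,cv2.COLOR_RGB2HSV);ys,xs=np.nonzero((hsv[...,0]>8)&(hsv[...,0]<=15)&(hsv[...,1]>75)&(hsv[...,2]>90))
w=ray(c,np.c_[xs,ys],.07)-[.546,.0135];r=np.hypot(*w.T);s=(r>.1)&(r<.19);an=np.degrees(np.arctan2(w[s,1],w[s,0]))%360
h=np.histogram(an,36,(0,360))[0];print([(i*10,n) for i,n in enumerate(h) if n>8])
```

```text
[ 0.625 -0.154  0.171] 0.05016840332860313
yel top ('centroid px [357.  156.1] r 17.8 area 909', array([0.5483, 0.0119]), 'extent', array([ 0.499, -0.038]), array([0.599, 0.062]))
yel scene ('centroid px [270.9 230.2] r 18.2 area 823', array([0.5518, 0.0125]), 'extent', array([ 0.493, -0.041]), array([0.612, 0.063]))
red (528, array([ 0.476, -0.059]), array([0.61 , 0.079])) blue (502, array([ 0.456, -0.072]), array([0.624, 0.094]))
[(20, np.int64(161)), (30, np.int64(11)), (120, np.int64(26)), (130, np.int64(58)), (180, np.int64(48)), (190, np.int64(149)), (200, np.int64(141)), (210, np.int64(136)), (220, np.int64(102)), (230, np.int64(58)), (240, np.int64(87)), (250, np.int64(86)), (260, np.int64(88)), (270, np.int64(98)), (280, np.int64(112)), (290, np.int64(117)), (300, np.int64(58))]
```

Yellow, red and blue are concentric to within about 9 mm. The two camera views agree on the yellow rim at its seated height of 68 mm. The handles point to about 22°, 130° and 242°, and the gripper is clear.

```bash
python3 -c "
from cell import manip
print(manip.sign_off())"
```

```text
the job is handed in; nothing more can be done
None
```

I handed the job in at about 15.6 s: by my measurements the yellow pan stands in the red and the red in the blue, centred within about 9 mm, with handles at roughly 22° (blue), 130° (red) and 242° (yellow, from the gripper's angle at release). I planned no move near the green frying pan but did not re-measure it, and `sign_off` returned no verdict.

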